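# Fetch the charged pack from the charger

### The arm

A 7-joint arm with a two-finger parallel gripper is mounted at the origin on the work surface. World frame = base frame: x ahead of the robot, y to its left, z up, the work surface at z = 0. Lengths are in m, angles in rad, forces in N, time in s.
With the tool pointing down it reaches from about 0.425 to 0.925 m from the base axis. Payload 6.8 kg.
Tool frame: the origin (TCP) lies between the finger pads; the fingertips stand 22 mm ahead of it and the grasp point (between the pads) lies 3 mm ahead of it; z points along the fingers, y is the direction in which the jaws open and shut (so a half turn about z gives the same grasp; the last joint's range is limited). The gripper opens to 85 mm and grips with 20 to 120 N. Pads are 22 mm wide; open, the fingers measure 114 mm over their backs; the gripper's body (76 mm by 85 mm) begins 54 mm behind the grasp point. The pads swing forward as they close: fully open they stand 13 mm farther back than shut.
Start: joints at [1.057, 0.477, 0.022, 1.555, -0.011, 1.109, -0.083], TCP at [0.266, -0.62, 0.253] pointing down, gripper open.
Joint ranges: [-2.96, 2.96], [-0.34, 2.1], [-1.41, 1.46], [0.24, 2.44], [-1.37, 4.51], [0.17, 1.92], [-2.96, 2.96]. Speed limits (rad/s): [2.39, 2.39, 3.14, 3.14, 3.14, 3.14, 3.14].

### API

Orientations are given as a unit quaternion [w, x, y, z].
In Python, from station import bot gives the robot as it stands. The module is installed in compiled form; this text tells all that it offers.
- The arm moves only by the tool drive_tool, never from a script. Its argument "series" is one flat list of numbers, 7 for each row, row after row: the opening, from -1 (shut) to 1 (fully open), then the shift along the tool's x, y, z in mm, then the turn, a rotation vector about the tool's x, y, z in rad. In form: [jaw, x, y, z, wx, wy, wz, jaw, x, y, z, wx, wy, wz, ...]. A call has 1 to 12 rows; each row shifts and turns the commanded pose from where the row before left it, along the tool's axes as they then stand; what a row does not reach is not made up. A row lasts 1/8 s, in which the tool goes at most 62.5 mm and 10.7 degrees, less where a joint would pass 70% of its speed; a pose out of reach is approached as far as the arm can. A call with a gripper value outside its range is refused whole. The fingers move at their own pace and stop on an object; "force" is the grip in N (left out, the last holds). Time passes only in rows, so rows that do not move let the fingers close. It gives the time, the measured TCP pose, the force and the opening at its end, in the units of the state.
- bot.get_obs(): the state, without advancing time (a new reading comes with each control period).
- bot.read_camera(name): name is "scene" or "top"; returns a dict with "pixels" (384x512x3 uint8, blue, green, red), "camera_matrix" (3x3 intrinsics, pixels), "rvec" (rotation vector, rad) and "tvec" (3), from world to camera coordinates, as OpenCV has them. Camera axes: x right, y down, z forward; pixel columns grow to the right and rows downward; lengths in m; the calibration is good to about 2 mm. A picture is of the moment at which its call begins. There is no depth.
- bot.hand_in(): hands the job in, once; it reports no verdict.
The state is a dict: "t": time; "q": joint angles; "joint_vel": joint speeds; "joint_torque": joint torques, N m; "eef_pos": TCP position; "tool_rot": TCP orientation; "contact_force": force on the tool from outside, world axes, zero at the start; "torque": the same for the moment, N m; "gripper_width": opening from 0.0 (shut) to 1.0 (fully open).
Only numpy, scipy, OpenCV 4.12 (cv2) and the standard library are available. Lean on these libraries where they do the work, as an engineer would, in place of code of your own. Each camera call takes 0.05 s, during which the arm holds its last target. There are 200 camera calls.

### The job

The loose battery pack standing on the bench is flat: stand it upright, stem up, in line with the charger and the steel screw tin and midway in the gap between them, where the next one to charge waits. Then pinch the two red side catches of the charged pack together, draw it straight up out of the charger, which stays standing where it is, and finish holding the pack still and upright with both catches pinched, its stem well clear above the charger. Leave the tin, the glue bottle and the cordless driver where they are.

Things in the scene. Friction and masses are not known exactly. Their poses are not given: they have to be found in the camera images.
- charger: (All sizes in mm.) Loose grey battery charger, 0.45-0.8 kg, rubber feet. Origin: centre of its underside, on the bench; z up. Housing 100 (x) by 110 (y), 34 high; in its middle a socket tower 43 (x) by 49 (y), top at z 62, with the charged pack. Screw tin and glue bottle stand on either side (either way round) along its y axis, about 205 from its centre.
- full_pack: The charged pack, 0.15-0.3 kg, plugged into the charger, axes as the charger's. Origin: centre of the underside of its head, which rests on the tower's top. Black head 44 (x) by 48 (y) by 34 high, four green lamps on top; below it a grey stem goes 46 down into the socket with 1 clearance. Two red catches lock it in; it cannot be pulled out unless both are pressed, the charger comes along.
- full_grip (a point): Centre of the charged pack's head, between its two red catches; 79 above the bench while plugged in, z up. The catches are sprung ribbed buttons on the head's +y and -y faces, 24 wide (x), 22 high, centred at this height: 61 over both when free, 51 with both fully in. The pack can be lifted by the pinched catches alone.
- full_tip (a point): Centre of the lower end of the charged pack's stem, 63 below point full_grip; 16 above the bench while plugged in.
- catch_l (a joint): How far the charged pack's +y catch is pressed in, m: 0 free, 0.005 fully in (2.5 N to start, about 6.5 N fully in); its tooth is clear of the socket from about 0.0035.
- catch_r (a joint): The same for its -y catch.
- flat_pack: The flat pack, same make, 0.15-0.3 kg, standing loose on the bench nearer to the robot, head down, stem up; 80 tall. Origin: centre of its underside; z up. Black head 44 (x) by 48 (y), 61 over its red catches, up to 34; grey stem above.
- flat_centre (a point): Centre of the flat pack, 40 above its underside, axes as the pack's. Its stem, 34 (x) by 40 (y), is taken between opposite faces of its upper part, 55 to 80 above the underside.
- tin_centre (a point): Centre, 45 up, of the closed steel screw tin with a blue band: upright cylinder, 74 across, 90 tall, 0.6 kg.
- glue_centre (a point): Centre, 70 up, of the pale yellow wood-glue bottle with green bands and an orange nozzle: 56 across, 140 tall.
- driver_mid (a point): Middle of the cordless driver without a pack, lying on its side towards the robot's right (about 200 by 150, 60 high).
Things that resemble listed ones, but are neither listed nor needed, are in the scene too. What is shaped like the charger but purple is not meant.

How it is judged:
On the way, in this order (a step that is already met when the one before it is completed fails the run):
1. the flat pack stands upright and let go between the charger and the screw tin (horizontal distance between flat_centre and charger between 0.088 and 0.131 m and horizontal distance between flat_centre and tin_centre between 0.074 and 0.12 m and x of flat_centre in the frame of charger between -0.022 and 0.022 m and height (world z) of flat_centre below 0.045 m and angle between flat_centre's own z axis and vertical below 0.1 rad and contact force between the fingers and flat_pack below 0.05 N and linear speed of flat_pack below 0.02 m/s), for 0.2 s.
2. both catches of the charged pack are pinched in while it is still in the charger (value of joint each of catch_l, catch_r above 0.0032 m and z of full_grip in the frame of charger below 0.09 m), for 0.05 s.
3. the pack is drawn up out of the charger in the fingers (height (world z) of full_tip above 0.095 m and contact force between the fingers and full_pack above 2 N and contact force between full_pack and charger below 0.05 N), for 0.2 s.
At the end, for the whole second after the job is handed in: Charged pack held still, within 0.3 rad of upright, both catches in over 3.2 mm, stem end over 95 mm above the bench, touching only the fingers. Flat pack upright, let go, 88-131 mm from charger centre, 74-120 from tin, within 22 of the charger's y axis. Charger within 25 mm of its start (all of step 1 and all of step 3 and value of joint each of catch_l, catch_r above 0.0032 m and angle between full_grip's own z axis and vertical below 0.3 rad and linear speed of full_pack below 0.03 m/s and contact force between full_pack and screw_tin below 0.05 N and contact force between full_pack and glue below 0.05 N and contact force between full_pack and flat_pack below 0.05 N and contact force between full_pack and driver below 0.05 N and angle between charger's own z axis and vertical below 0.05 rad and height (world z) of charger below 0.006 m and distance of charger from where it was at the start of the episode below 0.025 m); the arm keeps its last pose, push and grip.
It fails at once if the charger is shifted more than 25 mm, lifted or tipped (distance of charger from where it was at the start of the episode above 0.025 m or angle between charger's own z axis and vertical above 0.2 rad).
It fails at once if the flat pack is knocked over (angle between flat_centre's own z axis and vertical above 0.6 rad).
It fails at once if the tin, the glue bottle or the driver is shifted more than 25 mm or toppled (distance of any of tin_centre, glue_centre, driver_mid from where it was at the start of the episode above 0.025 m).
It also fails if it takes over 51 s, if anything falls off the work surface, if the arm or the gripper's body presses on something with over 40 N, if the wrist force passes 120 N, or if a joint passes its speed limit or range.

## Working session

There is one attempt and no reset: what is moved stays moved. The work goes in short steps, Python scripts to look and compute and a tool call to move; the robot and the scene stay as the last step left them, time stands still between calls to the robot, and variables do not carry over. Pictures are saved under pics/ and viewed, about 8 in all and at most 12, crops included, and the job is handed in when it is done.

Besides the shell and the picture viewer there is one more tool, called after "Emit:" by a JSON object that holds its "fn" and its "kwargs". drive_tool: Moves the arm, as the interface text tells. Its arguments: {"type":"object","properties":{"series":{"type":"array"},"force":{"type":"number"}},"required":["series"]}

```bash
mkdir -p pics; python3 - <<'E'
from station import bot
import cv2, numpy as np, pickle
o=bot.get_obs();print({k:np.round(v,3) for k,v in o.items()})
for n in("scene","top"):
    c=bot.read_camera(n);cv2.imwrite(f"pics/{n}0.png",c["pixels"]);pickle.dump(c,open(f"{n}0.pkl","wb"))
    R=cv2.Rodrigues(np.array(c["rvec"]))[0];print(n,c["camera_matrix"],-R.T@np.array(c["tvec"]).ravel())
E
```

```text
{'t': np.float64(0.0), 'q': array([ 1.057,  0.478,  0.022,  1.556, -0.012,  1.109, -0.083]), 'joint_vel': array([ 0.002,  0.001, -0.001,  0.001,  0.001,  0.001,  0.001]), 'joint_torque': array([ 1.0000e-03, -5.9645e+01,  1.6080e+00, -2.8120e+01,  1.2000e-02,
        9.0000e-03,  0.0000e+00]), 'eef_pos': array([ 0.266, -0.62 ,  0.252]), 'tool_rot': array([-0.001,  0.979,  0.202, -0.   ]), 'contact_force': array([ 0.   , -0.213,  0.642]), 'torque': array([-0.009,  0.002,  0.016]), 'gripper_width': np.float64(1.0)}
scene [[366.99170628   0.         259.37180988]
 [  0.         366.99170628 193.53639216]
 [  0.           0.           1.        ]] [ 1.25263498 -0.80770948  0.74073036]
top [[429.03425482   0.         252.29868891]
 [  0.         429.03425482 185.44626219]
 [  0.           0.           1.        ]] [ 0.29877651 -0.11641489  1.1491236 ]
```

View pics/scene0.png

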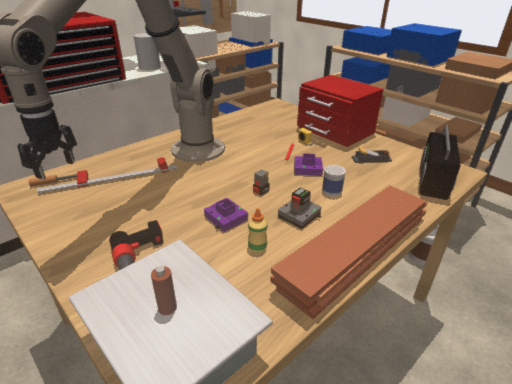

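View pics/top0.png

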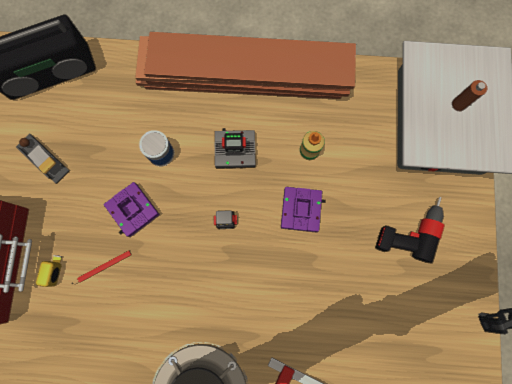

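The top view shows the grey charger with the pack and green lamps at (235,148). The purple lookalikes are at (131,209) and (302,209). The tin is at (156,148), the glue at (312,144), the driver at (415,240) and the flat pack (stem up) at (226,219). I choose the grey charger and the small grey and black pack, and check both in a close crop.

```bash
cat > h.py <<'E'
import cv2, numpy as np, pickle
def load(n): return pickle.load(open(n+".pkl","rb"))
def ray(c,uv,z):
    K=c["camera_matrix"];R=cv2.Rodrigues(np.array(c["rvec"]))[0];t=np.array(c["tvec"]).ravel()
    C=-R.T@t;d=R.T@np.linalg.inv(K)@np.array([uv[0],uv[1],1.]);return C+d*(z-C[2])/d[2]
def proj(c,P): return cv2.projectPoints(np.array(P,float).reshape(-1,3),c["rvec"],c["tvec"],c["camera_matrix"],None)[0].reshape(-1,2)
E
python3 - <<'E'
from h import *
c=load("top0")
im=c["pixels"];a=cv2.resize(im[120:240,130:340],None,fx=3.8,fy=3.8,interpolation=cv2.INTER_CUBIC)
cv2.imwrite("pics/crop.png",a)
hsv=cv2.cvtColor(im,cv2.COLOR_BGR2HSV)
def blobs(m,name):
    n,l,s,ce=cv2.connectedComponentsWithStats(m.astype(np.uint8))
    for i in range(1,n):
        x,y=ce[i]
        if s[i,4]>=6 and 130<x<340 and 115<y<240: print(name,s[i],ce[i].round(1))
H,S,V=[hsv[...,i].astype(int) for i in range(3)]
blobs(((H<5)|(H>174))&(S>150)&(V>90),"red")
blobs((H>45)&(H<75)&(S>150)&(V>120),"green")
blobs((S<45)&(V>40),"grey")
for nm,uv,z in [("charger",(235,148),.034),("flat",(226,219),.08),("tin",(155.5,145),.09),("glue",(314,138),.14)]: print(nm,ray(c,uv,z).round(3))
E
```

```text
red [243 137   3  10  27] [244.  141.3]
red [222 138   3   9  25] [223.  141.7]
red [232 215   5   9  38] [234.2 218.6]
red [214 216   2   9  18] [214.5 220. ]
green [227 135   6   2   7] [229.7 135.9]
green [234 135   6   2  10] [236.5 135.6]
green [286 198   2   3   6] [286.5 199. ]
grey [140 131  32  29 686] [154.2 144.8]
grey [215 130  40  37 965] [234.7 151.5]
grey [228 131  13   3  35] [234.  131.9]
grey [225 139  17   8 127] [233.2 142.6]
grey [159 155  14  11  21] [166.6 161.7]
grey [216 211  17  16 237] [223.9 218.2]
charger [ 0.628 -0.038  0.034]
flat [ 0.429 -0.035  0.08 ]
tin [0.605 0.162 0.09 ]
glue [ 0.637 -0.237  0.14 ]
```

View pics/crop.png

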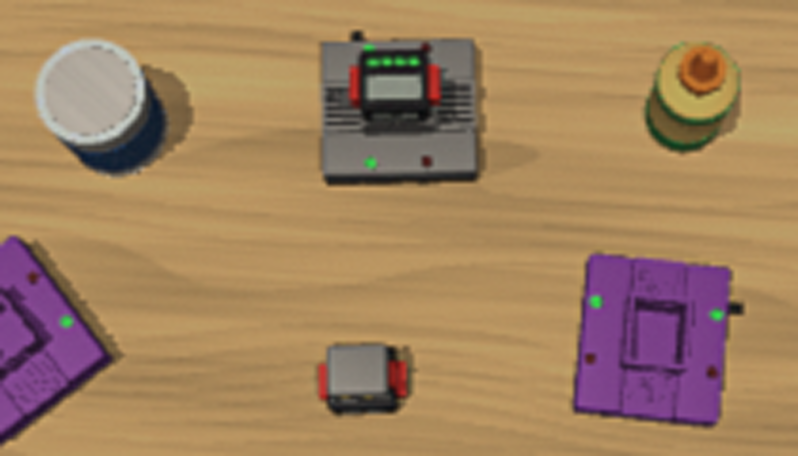

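```bash
python3 - <<'E'
from h import *
c=load("top0");s=load("scene0")
f=lambda u,v:((u+.5)/3.8-.5+130,(v+.5)/3.8-.5+120)
def pose(q,z):
    P=np.array([ray(c,f(*p),z)[:2] for p in q]);ct=P.mean(0)
    # q: TL,TR,BR,BL ; image up=+x, left=+y
    y=(P[0]+P[3]-P[1]-P[2])/2;x=(P[0]+P[1]-P[2]-P[3])/2
    print("size x,y",np.linalg.norm(x).round(4),np.linalg.norm(y).round(4),"yaw",np.arctan2(x[1],x[0]).round(3),np.arctan2(-y[0],y[1]).round(3),ct.round(4))
    return ct,np.arctan2(-y[0],y[1])
ch,cy=pose([(322,42),(475,40),(477,177),(324,180)],.034)
fl,fy=pose([(329,345),(388,345),(391,397),(330,397)],.08)
lamp=ray(c,(234.3,141.5),.079)
for n,uv in(("catch+y",(223,141.6)),("catch-y",(244,141.3))):print(n,ray(c,uv,.082).round(4))
for n,uv in(("fcatch+y",(214.5,220)),("fcatch-y",(234.2,218.6))):print(n,ray(c,uv,.025).round(4))
tin=ray(c,f(91,92),.09)[:2]
print("tin",tin,np.linalg.norm(tin-ch))
def box(ct,yaw,dx,dy,z0,z1):
    R=np.array([[np.cos(yaw),-np.sin(yaw)],[np.sin(yaw),np.cos(yaw)]])
    return [[*(ct+R@[i*dx/2,j*dy/2]),z] for z in(z0,z1) for i,j in((1,1),(1,-1),(-1,-1),(-1,1))]
def cyl(ct,r,z):return [[ct[0]+r*np.cos(a),ct[1]+r*np.sin(a),z] for a in np.linspace(0,6.28,40)]
out=[]
for cam,(x0,y0,w,hh),k in((c,(130,120,115,115),3.8),(s,(240,150,115,85),3.8)):
    k=6.8 if cam is s else 3.4
    k=3.45;im=cv2.resize(cam["pixels"][y0:y0+hh,x0:x0+w],None,fx=k,fy=k,interpolation=cv2.INTER_CUBIC)
    def dr(P,col,b=True):
        q=((proj(cam,P)-[x0,y0]+.5)*k*16).astype(int)
        if b:
            for g in(q[:4],q[4:]):cv2.polylines(im,[g.reshape(-1,1,2)],True,col,1,cv2.LINE_AA,4)
        else:cv2.polylines(im,[q.reshape(-1,1,2)],True,col,1,cv2.LINE_AA,4)
    dr(box(ch,cy,.1,.11,0,.034),(255,255,0));dr(box(ch,cy,.044,.048,.062,.096),(0,255,255))
    dr(box(fl,fy,.034,.040,.034,.08),(255,255,0));dr(box(fl,fy,.044,.048,0,.034),(0,255,255))
    dr(cyl(tin,.037,.09),(0,0,255),False);dr(cyl(tin,.037,0),(0,0,255),False)
    out.append(cv2.copyMakeBorder(im,0,400-im.shape[0],0,0,cv2.BORDER_CONSTANT) if im.shape[0]<400 else im[:400])
cv2.imwrite("pics/ov.png",np.hstack(out))
E
```

```text
size x,y 0.1018 0.1089 yaw 0.098 0.091 [ 0.6275 -0.0379]
size x,y 0.0346 0.0396 yaw 0.128 0.075 [ 0.4329 -0.0299]
catch+y [ 0.6292 -0.0093  0.082 ]
catch-y [ 0.6341 -0.0636  0.082 ]
fcatch+y [ 0.4306 -0.0006  0.025 ]
fcatch-y [ 0.4382 -0.052   0.025 ]
tin [0.60742316 0.16779946] 0.20665176141472394
```

View pics/ov.png

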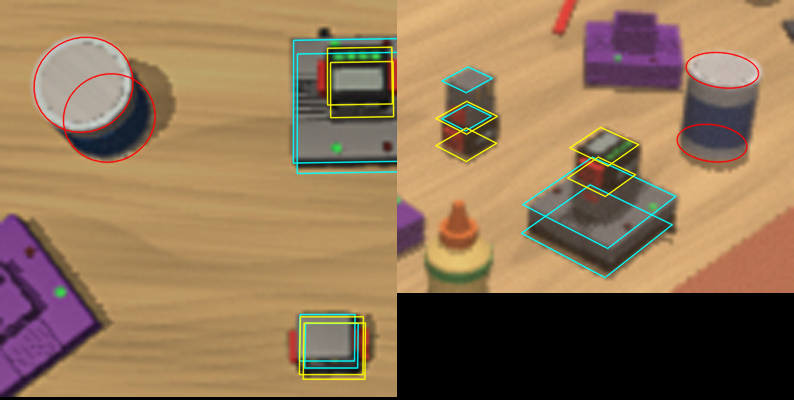

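The overlays agree to within 2–4 mm in both views:

| Item | x (m) | y (m) | Yaw or distance |
|---|---|---|---|
| Charger | ≈0.629 | −0.037 | yaw 0.095 |
| Flat pack | 0.433 | −0.029 | yaw ≈0.1 |
| Tin | 0.607 | 0.168 | 0.207 from the charger |

The target for the flat pack is (0.618, 0.072). I'll grip its stem across x, because the gap along y is too tight for open fingers.

Emit:
{"fn": "drive_tool", "kwargs": {"series": [1,32,-40,0,0,0,0,1,32,-40,0,0,0,0,1,32,-40,0,0,0,0,1,32,-40,0,0,0,0,1,32,-40,0,0,0,0,1,32,-40,0,0,0,0,1,32,-40,0,0,0,0,1,32,-40,0,0,0,0,1,32,-40,0,0,0,0,1,32,-40,0,0,0,0,1,32,-40,0,0,0,0,1,32,-40,0,0,0,0], "force": 25}}

```text
t: 1.6
eef_pos: [0.4298, -0.0261, 0.2533]
tool_rot: [0.0, 0.98, 0.201, -0.0]
contact_force: [0.7, -0.2, -0.1]
gripper_width: 0.998
```

Emit:
{"fn": "drive_tool", "kwargs": {"series": [1,0,0,0,0,0,-0.158,1,0,0,0,0,0,-0.158,1,0,0,0,0,0,-0.158,1,0,0,0,0,0,-0.158,1,0,0,0,0,0,-0.158,1,0,0,0,0,0,-0.158,1,0,0,0,0,0,-0.158,1,0,0,0,0,0,-0.158,1,0,0,0,0,0,0,1,0,0,0,0,0,0]}}

```text
t: 2.85
eef_pos: [0.4297, -0.0276, 0.2532]
tool_rot: [-0.0, 0.672, 0.74, -0.0]
contact_force: [0.3, 0.1, -0.1]
gripper_width: 0.998
```

Emit:
{"fn": "drive_tool", "kwargs": {"series": [1,-1,3,30,0,0,0,1,0,0,30,0,0,0,1,0,0,30,0,0,0,1,0,0,30,0,0,0,1,0,0,20,0,0,0,1,0,0,10,0,0,0,1,0,0,0,0,0,0]}}

```text
t: 3.72
eef_pos: [0.4327, -0.0282, 0.1031]
tool_rot: [-0.0, 0.672, 0.741, -0.0]
contact_force: [0.3, -0.5, 0.3]
gripper_width: 1.001
```

```bash
python3 - <<'E'
from station import bot
from h import *
s=bot.read_camera("scene");c=bot.read_camera("top")
a=cv2.resize(s["pixels"][130:230,210:340],None,fx=3,fy=3,interpolation=cv2.INTER_CUBIC)
b=cv2.resize(c["pixels"][150:250,165:295],None,fx=3,fy=3,interpolation=cv2.INTER_CUBIC)
cv2.imwrite("pics/pre.png",np.hstack([a,b]))
E
```

```text
(no output)
```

View pics/pre.png

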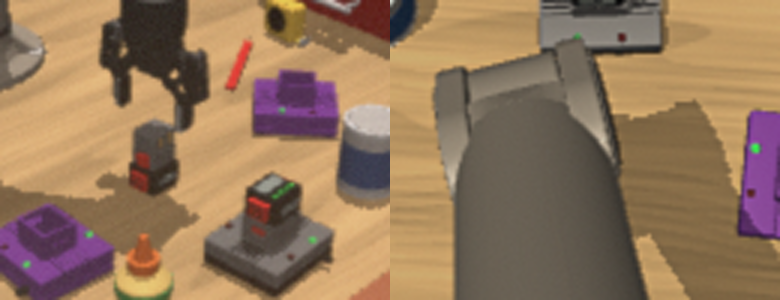

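The scene view shows the fingers at (120,100) and (183,125), straddling the stem top at (155,130). I'll descend and close.

Emit:
{"fn": "drive_tool", "kwargs": {"series": [1,0,0,15,0,0,0,1,0,0,12,0,0,0,1,0,0,6,0,0,0,1,0,0,0,0,0,0]}}

```text
t: 4.32
eef_pos: [0.4324, -0.0282, 0.0697]
tool_rot: [-0.001, 0.671, 0.741, -0.0]
contact_force: [0.2, -0.5, 0.1]
gripper_width: 1.003
```

Emit:
{"fn": "drive_tool", "kwargs": {"series": [-1,0,0,0,0,0,0,-1,0,0,0,0,0,0,-1,0,0,0,0,0,0,-1,0,0,0,0,0,0,-1,0,0,0,0,0,0,-1,0,0,0,0,0,0,-1,0,0,0,0,0,0,-1,0,0,0,0,0,0]}}

```text
t: 5.32
eef_pos: [0.4333, -0.0282, 0.0706]
tool_rot: [0.0, 0.671, 0.741, 0.0]
contact_force: [-0.6, 0.4, 4.8]
gripper_width: 0.395
```

Emit:
{"fn": "drive_tool", "kwargs": {"series": [-1,0,0,-15,0,0,0,-1,0,0,-30,0,0,0,-1,0,0,-40,0,0,0,-1,0,0,-35,0,0,0,-1,5,14,0,0,0,0,-1,14,30,0,0,0,0,-1,15,36,0,0,0,0,-1,15,36,0,0,0,0,-1,15,36,0,0,0,0,-1,12,28,0,0,0,0,-1,5,14,0,0,0,0,-1,0,0,0,0,0,0]}}

```text
t: 6.82
eef_pos: [0.6177, 0.0719, 0.189]
tool_rot: [-0.001, 0.671, 0.741, -0.001]
contact_force: [0.1, -0.2, -2.2]
gripper_width: 0.394
```

```bash
python3 - <<'E'
from station import bot
from h import *
print(bot.get_obs()["eef_pos"].round(4),bot.get_obs()["contact_force"].round(1))
s=bot.read_camera("scene");c=bot.read_camera("top")
a=cv2.resize(s["pixels"][130:240,230:370],None,fx=2.8,fy=2.8,interpolation=cv2.INTER_CUBIC)
b=cv2.resize(c["pixels"][100:210,130:270],None,fx=2.8,fy=2.8,interpolation=cv2.INTER_CUBIC)
cv2.imwrite("pics/lift.png",np.hstack([a,b]))
E
```

```text
[0.6177 0.0719 0.189 ] [ 0.1 -0.2 -2.2]
```

View pics/lift.png

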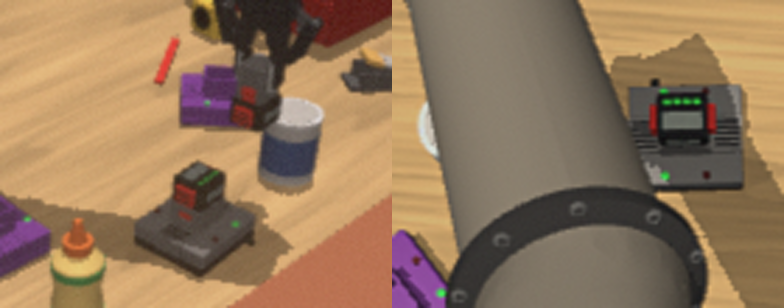

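The pack is held upright at crop (257,92), clear of the charger and the tin. I'll lower it into the gap.

Emit:
{"fn": "drive_tool", "kwargs": {"series": [-1,0,0,25,0,0,0,-1,0,0,30,0,0,0,-1,0,0,30,0,0,0,-1,0,0,20,0,0,0,-1,0,0,8,0,0,0,-1,0,0,3,0,0,0,-1,0,0,1,0,0,0,-1,0,0,0,0,0,0]}}

```text
t: 7.92
eef_pos: [0.6185, 0.0716, 0.0741]
tool_rot: [0.0, 0.671, 0.741, 0.0]
contact_force: [0.6, 0.2, -1.8]
gripper_width: 0.389
```

Emit:
{"fn": "drive_tool", "kwargs": {"series": [-1,0,0,2,0,0,0,-1,0,0,1,0,0,0,-1,0,0,0,0,0,0]}}

```text
t: 8.3
eef_pos: [0.6181, 0.0715, 0.0707]
tool_rot: [0.0, 0.671, 0.741, 0.0]
contact_force: [-0.9, -0.4, 1.9]
gripper_width: 0.394
```

Emit:
{"fn": "drive_tool", "kwargs": {"series": [0.4,0,0,0,0,0,0,0.4,0,0,0,0,0,0,0.4,0,0,0,0,0,0,0.4,0,0,-10,0,0,0,0.4,0,0,-25,0,0,0,0.4,0,0,-40,0,0,0,0.4,0,0,-50,0,0,0,1,0,0,-40,0,0,0,1,0,0,0,0,0,0]}}

```text
t: 9.43
eef_pos: [0.62, 0.0723, 0.24]
tool_rot: [0.002, 0.671, 0.741, 0.003]
contact_force: [-0.1, 0.3, 0.3]
gripper_width: 1.0
```

Emit:
{"fn": "drive_tool", "kwargs": {"series": [1,0,0,0,0,0,0.175,1,0,0,0,0,0,0.175,1,0,0,0,0,0,0.175,1,0,0,0,0,0,0.175,1,0,0,0,0,0,0.175,1,0,0,0,0,0,0.175,1,0,0,0,0,0,0.175,1,0,0,0,0,0,0.175,1,0,0,0,0,0,0.175,1,0,0,0,0,0,0]}}

```text
t: 10.68
eef_pos: [0.6174, 0.0715, 0.2347]
tool_rot: [0.0, 0.999, 0.048, -0.001]
contact_force: [1.1, -0.1, 0.3]
gripper_width: 0.997
```

```bash
python3 - <<'E'
from station import bot
from h import *
o=bot.get_obs();print(o["eef_pos"].round(4),o["tool_rot"].round(3),o["q"].round(2))
s=bot.read_camera("scene");c=bot.read_camera("top")
a=cv2.resize(s["pixels"][130:240,230:370],None,fx=2.8,fy=2.8,interpolation=cv2.INTER_CUBIC)
b=cv2.resize(c["pixels"][100:210,130:270],None,fx=2.8,fy=2.8,interpolation=cv2.INTER_CUBIC)
def box(ct,yaw,dx,dy,z0,z1):
    R=np.array([[np.cos(yaw),-np.sin(yaw)],[np.sin(yaw),np.cos(yaw)]])
    return [[*(np.array(ct)+R@[i*dx/2,j*dy/2]),z] for z in(z0,z1) for i,j in((1,1),(1,-1),(-1,-1),(-1,1))]
for cam,im,o in((s,a,(230,130)),(c,b,(130,100))):
    for P in(box((.618,.0715),.095,.034,.040,.034,.08),box((.629,-.0375),.095,.044,.048,.062,.096)):
        q=((proj(cam,P)-o+.5)*2.8*16).astype(int)
        cv2.polylines(im,[q[4:].reshape(-1,1,2)],True,(255,255,0),1,cv2.LINE_AA,4)
cv2.imwrite("pics/rel.png",np.hstack([a,b]))
E
```

```text
[0.6174 0.0715 0.2347] [ 0.     0.999  0.048 -0.001] [-0.09  0.41 -0.17  1.7   0.08  1.04 -1.76]
```

View pics/rel.png

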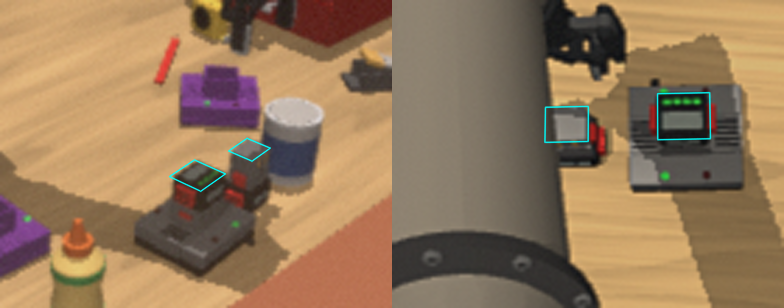

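The flat pack stands on its planned spot: the stem top at (567,124) in the top view lies on the overlay, within about 2 mm. The charged pack's head also matches its overlay. Next I go over the charged pack.

Emit:
{"fn": "drive_tool", "kwargs": {"series": [1,0,15,0,0,0,0,1,1,30,0,0,0,0,1,0,30,0,0,0,0,1,0,25,0,0,0,0,1,0,9.5,0,0,0,0,1,0,0,20,0,0,0,1,0,0,30,0,0,0,1,0,0,25,0,0,0,1,0,0,15,0,0,0,1,0,0,0,0,0,0], "force": 30}}

```text
t: 12.02
eef_pos: [0.6287, -0.0372, 0.1444]
tool_rot: [-0.0, 0.999, 0.048, -0.001]
contact_force: [0.1, 0.2, 0.1]
gripper_width: 1.001
```

Emit:
{"fn": "drive_tool", "kwargs": {"series": [1,0,0,15,0,0,0,1,0,0,20,0,0,0,1,0,0,15,0,0,0,1,0,0,8,0,0,0,1,0,0,3,0,0,0,1,0,0,0,0,0,0]}}

```text
t: 12.78
eef_pos: [0.6295, -0.0374, 0.0844]
tool_rot: [0.0, 0.999, 0.047, 0.0]
contact_force: [1.2, -0.2, -0.8]
gripper_width: 0.998
```

```bash
python3 - <<'E'
from station import bot
from h import *
o=bot.get_obs();print(o["eef_pos"].round(4),o["contact_force"].round(2))
s=bot.read_camera("scene")
cv2.imwrite("pics/pinch.png",cv2.resize(s["pixels"][140:240,240:360],None,fx=5,fy=5,interpolation=cv2.INTER_CUBIC))
E
```

```text
[ 0.6295 -0.0374  0.0844] [ 1.22 -0.17 -0.85]
```

View pics/pinch.png

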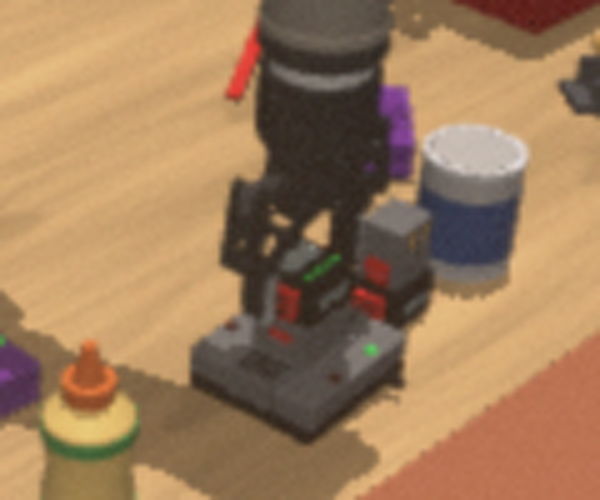

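The fingers straddle the head, with the near pad at (260,290) beside the red catch at (288,300). Closing now.

Emit:
{"fn": "drive_tool", "kwargs": {"series": [-1,0,0,0,0,0,0,-1,0,0,0,0,0,0,-1,0,0,0,0,0,0,-1,0,0,0,0,0,0,-1,0,0,0,0,0,0,-1,0,0,0,0,0,0,-1,0,0,0,0,0,0,-1,0,0,0,0,0,0]}}

```text
t: 13.82
eef_pos: [0.6299, -0.0365, 0.0858]
tool_rot: [-0.0, 0.999, 0.048, 0.001]
contact_force: [-2.3, 1.6, 9.0]
gripper_width: 0.587
```

The width reads 49.9 mm, against 51 mm with both catches fully in. I'll draw it up slowly and watch the force.

Emit:
{"fn": "drive_tool", "kwargs": {"series": [-1,0,0,-2,0,0,0,-1,0,0,-3,0,0,0,-1,0,0,-4,0,0,0,-1,0,0,0,0,0,0]}}

```text
t: 14.32
eef_pos: [0.6291, -0.0372, 0.0935]
tool_rot: [-0.0, 0.999, 0.047, -0.0]
contact_force: [-0.7, 2.0, -0.8]
gripper_width: 0.584
```

Emit:
{"fn": "drive_tool", "kwargs": {"series": [-1,0,0,-6,0,0,0,-1,0,0,-8,0,0,0,-1,0,0,-10,0,0,0,-1,0,0,-12,0,0,0,-1,0,0,0,0,0,0]}}

```text
t: 14.95
eef_pos: [0.6306, -0.0376, 0.1316]
tool_rot: [0.0, 0.999, 0.047, 0.002]
contact_force: [-2.0, 2.5, 7.4]
gripper_width: 0.581
```

Emit:
{"fn": "drive_tool", "kwargs": {"series": [-1,0,0,-10,0,0,0,-1,0,0,-15,0,0,0,-1,0,0,-20,0,0,0,-1,0,0,-20,0,0,0,-1,0,0,-12,0,0,0,-1,0,0,-5,0,0,0,-1,0,0,0,0,0,0,-1,0,0,0,0,0,0,-1,0,0,0,0,0,0,-1,0,0,0,0,0,0]}}

```text
t: 16.2
eef_pos: [0.6291, -0.0374, 0.2109]
tool_rot: [-0.0, 0.999, 0.047, -0.0]
contact_force: [-0.3, 0.5, -2.2]
gripper_width: 0.578
```

```bash
python3 - <<'E'
from station import bot
from h import *
o=bot.get_obs();print(o["t"],o["eef_pos"].round(4),o["contact_force"].round(2),o["gripper_width"])
s=bot.read_camera("scene");c=bot.read_camera("top")
a=cv2.resize(s["pixels"][120:240,230:370],None,fx=2.8,fy=2.8,interpolation=cv2.INTER_CUBIC)
b=cv2.resize(c["pixels"][100:220,130:270],None,fx=2.8,fy=2.8,interpolation=cv2.INTER_CUBIC)
cv2.imwrite("pics/end.png",np.hstack([a,b]))
E
```

```text
16.2 [ 0.6291 -0.0374  0.2109] [-0.3   0.46 -2.17] 0.5784092866698083
```

View pics/end.png

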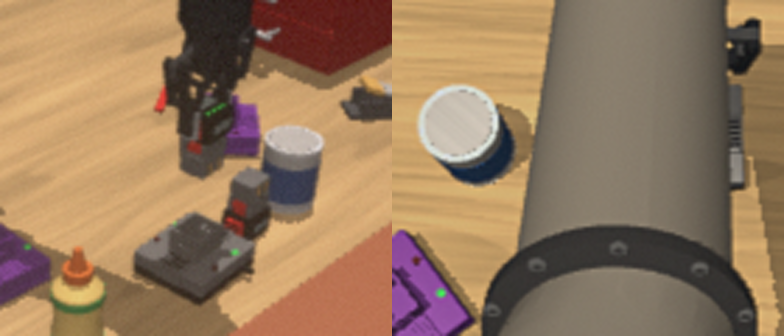

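The pack is out and upright, and the charger and flat pack are in place. The width fell a little, from 0.587 to 0.578, so I'll hold and check that nothing is slipping.

Emit:
{"fn": "drive_tool", "kwargs": {"series": [-1,0,0,0,0,0,0,-1,0,0,0,0,0,0,-1,0,0,0,0,0,0,-1,0,0,0,0,0,0,-1,0,0,0,0,0,0,-1,0,0,0,0,0,0,-1,0,0,0,0,0,0,-1,0,0,0,0,0,0,-1,0,0,0,0,0,0,-1,0,0,0,0,0,0]}}

```text
t: 17.55
eef_pos: [0.6293, -0.0374, 0.2113]
tool_rot: [0.0, 0.999, 0.047, 0.0]
contact_force: [-0.7, -0.2, -2.1]
gripper_width: 0.584
```

```bash
python3 - <<'E'
from station import bot
from h import *
s0=cv2.imread("pics/end.png")[:,:392]
s=bot.read_camera("scene");a=cv2.resize(s["pixels"][120:240,230:370],None,fx=2.8,fy=2.8,interpolation=cv2.INTER_CUBIC)
print("shift px/2.8 of pack patch",cv2.phaseCorrelate(s0[95:180,170:235].mean(2),a[95:180,170:235].mean(2)))
# stem-bottom/charger positions: predicted vs image
P=[[.629,-.0375,.2109-.0858+.016],[.629,-.0375,.2109-.0858+.096]]
print("pred crop px tip, head top",((proj(s,P)-[230,120]+.5)*2.8).round())
# charger shift: initial vs now
i0=load("scene0")["pixels"]
for n,(x0,y0,x1,y1) in dict(charger=(275,203,325,230),tin=(322,163,350,197),glue=(245,205,272,255),driver=(105,220,165,270)).items():
    print(n,cv2.phaseCorrelate(i0[y0:y1,x0:x1].mean(2),s["pixels"][y0:y1,x0:x1].mean(2)))
o=bot.get_obs();print(o["gripper_width"],o["contact_force"].round(2),o["eef_pos"].round(4))
E
```

```text
shift px/2.8 of pack patch ((0.07556771268073703, -0.009653566936329128), 0.8606954164901117)
pred crop px tip, head top [[200. 169.]
 [205. 106.]]
charger ((-0.19358745559513224, 0.3112458877752555), 0.7631448924610711)
tin ((-0.04343835218323733, 0.28728272875778416), 0.6977611370824063)
glue ((0.38619133190464616, -0.020958373240503647), 0.7239623502124432)
driver ((0.049668180845948484, -0.0002561192947609925), 0.8801215134357687)
0.5818377236349724 [ 1.2   0.72 -2.92] [ 0.6293 -0.0374  0.2113]
```

```bash
python3 -c "
from station import bot
print(bot.hand_in())"
```

```text
the job is handed in; nothing more can be done
None
```

The job is done and handed in at about 17.6 s; the hand-in gives no verdict. The flat pack stands upright and released, about 110 mm from the charger centre and 97 mm from the tin, in line with both. The charged pack was pinched, drawn straight up, and is being held.

**Last checks:**
- **Hold:** the pack showed no visible movement over 1.25 s. The tool force of 2–3 N downward fits the pack's weight.
- **Catches:** the opening read 49–50 mm, against 51 mm with both fully in. The catch joints can't be read directly, so this is inferred from the opening.
- **Height:** the stem end is about 140 mm above the bench, worked out from the lift; the picture agrees with it.
- **Other items:** the charger, tin, glue bottle and driver each shifted less than 0.5 pixel (about 1 mm) from the first image.
- **Small disagreements:** positions from the two cameras differed by 2–4 mm. The upward force was briefly 7–9 N while closing on the catches and at a pause in the lift, and was gone by the final hold.

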